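Vent the desiccator and hold its lid ajar

TASK

First slide the desiccator's vent grip along its track until it lines up with the small index pointer beside the track, with the lid still shut. Then take the lid by its bow handle, pull until the sticky seal lets go without letting the lid fly up, and hold the lid just ajar, its front edge about 20 mm up. Finish the program while still holding the handle there; leave the pointer and the cup, dropper bottle and timer standing nearby alone.

Things in the scene. Friction and masses are not known exactly. Their poses are not given: they have to be found in the camera images.
- desiccator: Grey box, 172 (x) by 224 (y) by 74 mm high, fixed to the worktop, with a clear hinged lid with white frame and, on its front (-x, robot) face, an aluminium valve block 62 (x) by 140 (y) by 50 mm high. Origin: under the centre of the box, on the worktop; x points from the front to the back (hinge side), y along hinge and vent track, z up. Its yaw varies by up to 0.3 rad.
- vent_grip (a point): Top centre of the black vent grip (24 mm in x, 18 mm in y, 34 mm tall, a white line down its middle), which slides along the desiccator's y on the valve block; it stands on the block top (z = 50 mm), so this point is 85 mm above the worktop. It moves against about 2 N of friction and stays where it is left. A low 6 mm flange surrounds its foot. x -108 mm in the desiccator's frame.
- vent (a joint): Position of the vent grip on its track in m: 0 at the -y end, 0.070 at the +y end (desiccator's axes). The grip's y in the desiccator's frame is this minus 0.035.
- index_tip (a point): Tip of the small steel index pointer, 12 mm wide (y) and 6 mm high, on the robot's side of the vent track, 15.5 mm in front (-x) of the grip's middle line. The grip lines up with it when both have the same y in the desiccator's frame (within 6 mm). The pointer is set before the start and stiff (8 N); do not move it.
- lid: The hinged lid, 180 by 228 by 7 mm clear plate, with a black bow handle on top: a bar 66 mm long along the desiccator's x, 14 mm wide in y, 12 mm thick, on two posts near its ends (46 mm apart inside), with 27 mm clear between the lid and the bar. Origin at the centre of the hinge axis, the lid reaching to -x from there; axes as the desiccator's when shut.
- handle_bar (a point): Centre of the handle's bar, the place to grip from above with the fingers closing along the desiccator's y; with the lid shut it is 115 mm above the worktop, and x -38 mm, y 0 in the desiccator's frame.
- lid_hinge (a point): Centre of the lid's hinge axis, 74.5 mm above the worktop at the back rim (x +94 mm in the desiccator's frame). The axis runs along the desiccator's y.
- lid_front (a point): Middle of the lid's front lower edge, 184 mm from the hinge axis; 74.5 mm above the worktop when shut. The sticky seal grips the lid here: the upward pull needed at the handle peaks at about 15 to 18 N in the first 0.02 rad, then drops quickly; from 0.05 rad on only the weight and slight rubbing (3 to 6 N at the handle) is left, so a compliant arm jumps up some millimetres as the seal lets go.
- lid_angle (a joint): Lid angle in rad, 0 shut, growing as the front edge rises (front edge height = 184 mm x sin of it; 0.109 rad is 20 mm). Its stop is at 0.35. The lid weighs about 0.4 kg and falls shut if let go.
- specimen_cup: Bystander: white lidded specimen cup, 62 mm wide, 73 mm high, loose, at the right (-y) side of the desiccator. Origin under its centre.
- dropper: Bystander: brown dropper bottle with white top, 33 mm wide, 92 mm high, loose, at the left (+y) side. Origin under its centre.
- timer: Bystander: flat white timer, 60 by 66 by 18 mm, loose, at the left (+y) of the valve block. Origin under its centre.
- index (a joint): Position of the index pointer on its own track in m, same zero and direction as joint vent: the grip is lined up when joint vent equals this.

How it is judged:
On the way, in this order (a step that is already met when the one before it is completed fails the run):
1. the vent grip lined up with the index pointer while the lid is shut (y of vent_grip in the frame of index_tip between -0.006 and 0.006 m and value of joint lid_angle below 0.02 rad), for 0.2 s.
2. the seal has let go and the lid is up by its handle (value of joint lid_angle above 0.055 rad and contact force between the fingers and lid above 1 N), for 0.1 s.
At the end, for the whole second after the job is handed in: The fingers still hold the lid's handle (more than 1 N of contact) and the lid is still, its front edge 12 to 30 mm up (0.065 to 0.163 rad); the vent grip is within 7 mm of the index pointer along the track; cup, dropper bottle and timer are within 20 mm of where they stood (y of vent_grip in the frame of index_tip between -0.007 and 0.007 m and value of joint lid_angle between 0.065 and 0.163 rad and velocity of joint lid_angle between -0.05 and 0.05 rad/s and contact force between the fingers and lid above 1 N and distance between the grasp point and handle_bar below 0.045 m and contact force between lid and specimen_cup below 0.01 N and contact force between lid and dropper below 0.01 N and contact force between lid and timer below 0.01 N and distance of each of specimen_cup, dropper, timer from where it was at the start of the episode below 0.02 m); the arm keeps its last pose, push and grip.
It fails at once if the lid opened before the vent grip was lined up with the pointer (or the grip was pushed off it afterwards) (value of joint lid_angle above 0.03 rad and not (y of vent_grip in the frame of index_tip between -0.009 and 0.009 m)).
It fails at once if the lid flew up: front edge more than about 50 mm (value of joint lid_angle above 0.275 rad).
It fails at once if the index pointer was pushed more than 4 mm along its track (distance of index_tip from where it was at the start of the episode above 0.004 m).
It fails at once if the cup, dropper bottle or timer was pushed or tipped (distance of any of specimen_cup, dropper, timer from where it was at the start of the episode above 0.02 m or angle between any of specimen_cup, dropper, timer's own z axis and vertical above 0.35 rad).
It also fails if it takes over 38 s, if anything falls off the work surface, if the arm or the gripper's body presses on something with over 40 N, if the wrist force passes 120 N, or if a joint passes its speed limit or range.

ROBOT

A 7-joint arm with a two-finger parallel gripper is mounted at the origin on a cart in front of the work surface, level with it; the furniture and walls round the work are solid. World frame = base frame: x ahead of the robot, y to its left, z up, the work surface at z = 0. Lengths are in m, angles in rad, forces in N, time in s.
With the tool pointing down it reaches from about 0.35 to 0.9 m from the base axis. Payload 19.9 kg.
Tool frame: the origin (TCP) lies between the finger pads; the fingertips stand 25 mm ahead of it and the grasp point (between the pads) lies 6 mm ahead of it; z points along the fingers, y is the line along which they close (so a half turn about z gives the same grasp; the last joint's range is limited). The gripper opens to 94 mm and grips with 3 to 60 N. Pads are 16 mm wide; open, the fingers measure 119 mm over their backs; the gripper's body (75 mm by 177 mm) begins 78 mm behind the grasp point.
Start: joints at [-1.216, 0.417, -0.01, 1.614, 0.005, 1.111, -0.053], TCP at [0.242, 0.576, 0.23] pointing down, gripper open.
Joint ranges: [-2.81, 2.81], [-0.39, 2.02], [-1.27, 1.25], [0.06, 2.57], [-1.19, 4.33], [0.19, 2], [-2.82, 2.82]. Speed limits (rad/s): [1.89, 1.89, 2.39, 2.39, 3.01, 3.01, 3.01].

INTERFACE

Orientations are given as [roll, pitch, yaw] about the fixed x, y, z axes, in that order (R = Rz(yaw) Ry(pitch) Rx(roll)).
In Python, from cell import monitor, optics, manip gives the robot as it stands.
- The arm moves only by the tool step_arm, never from a script. Its argument "steps" is a list of rows, each a list of 7 numbers: the shift along the world's x, y, z as a fraction of full scale, then the turn, a rotation vector about the world's x, y, z as a fraction of full scale, then the closure, from 0 (fully open) to 1 (shut). In form: [[x, y, z, rx, ry, rz, claw], ...]. A call has 1 to 20 rows; each row is the pose to reach, as a shift and turn from the pose commanded when the call began; what a row does not reach only later rows make up. Full scale, the value 1, is 0.4 m for a shift and pi/2 rad for a turn. A row lasts 1/10 s, in which the tool goes at most 50 mm and 8.59 degrees, less where a joint would pass 70% of its speed; a pose out of reach is approached as far as the arm can. A call with a number of a shift or a turn outside -1 to 1 is refused whole. A call with a gripper value outside its range is refused whole. The fingers move at their own pace and stop on an object; the grip force is fixed at half the most. Time passes only in rows, so rows that repeat a pose let the fingers close. It gives the time, the measured TCP pose, the force, the opening and the grip force at its end, in the units of the state.
- monitor.sense(): the state, without advancing time (a new reading comes with each control period).
- optics.read_camera(name): name is "scene" or "top" or "wrist"; returns the picture (384x512x3 uint8, red, green, blue); there is no depth.
- optics.get_calibration(name): a dict with "fx", "fy", "cx", "cy" (pixels), "R" (3x3) and "t" (3): a world point X has camera coordinates R X + t. Camera axes: x right, y down, z forward; pixel columns grow to the right and rows downward; lengths in m; the calibration is good to about 2 mm. A picture is of the moment at which its call begins: read the wrist's pose just before it. get_calibration takes no time and is no camera call; for the wrist camera it gives the pose at the moment of the call.
- manip.sign_off(): hands the job in; it is judged then, once.
The state is a dict: "t": time; "qpos": joint angles; "joint_vel": joint speeds; "tau": joint torques, N m; "eef_pos": TCP position; "ee_rot": TCP orientation; "contact_force": force on the tool from outside, world axes, zero at the start; "wrist_torque": the same for the moment, N m; "finger_gap": opening from 0.0 (shut) to 1.0 (fully open); "gripper_force": force on a finger pad.
Only numpy, scipy, OpenCV 4.12 (cv2) and the standard library are available. Lean on these libraries where they do the work, as an engineer would, in place of code of your own. Each camera call takes 0.05 s, during which the arm holds its last target. There are 200 camera calls.

## Working session

There is one attempt and no reset: what is moved stays moved. The work goes in short steps, Python scripts to look and compute and a tool call to move; the robot and the scene stay as the last step left them, time stands still between calls to the robot, and variables do not carry over. Pictures are saved under pics/ and viewed, at most 10 in all, crops included, and the job is handed in when it is done.

Besides the shell and the picture viewer there is one more tool, called by a JSON object that holds its "op" and its "data". step_arm: Moves the arm, as the interface text tells. Shift numbers are shares of 0.4 m and turn numbers shares of pi/2 rad, none past 1 either way. Its arguments: {"type":"object","properties":{"steps":{"type":"array","items":{"type":"array","items":{"type":"number"}}}},"required":["steps"]}

```bash
mkdir -p pics
python3 - <<'E'
from cell import monitor, optics, manip
import cv2,numpy as np
s=monitor.sense();print({k:np.round(v,3).tolist() for k,v in s.items()})
for n in("top","scene"):
    im=optics.read_camera(n);cv2.imwrite(f"pics/{n}0.png",im[:,:,::-1])
    c=optics.get_calibration(n);print(n,{k:np.round(v,3).tolist() for k,v in c.items()})
E
```

```text
{'t': 0.0, 'qpos': [-1.215, 0.418, -0.01, 1.614, 0.005, 1.111, -0.053], 'joint_vel': [-0.0, -0.001, 0.001, -0.0, -0.0, 0.0, 0.001], 'tau': [0.0, -85.127, 0.639, -42.596, -0.049, 0.019, 0.0], 'eef_pos': [0.241, 0.576, 0.23], 'ee_rot': [-3.14, 0.0, 2.745], 'contact_force': [0.756, -0.507, -0.436], 'wrist_torque': [0.037, 0.032, -0.013], 'gripper_force': 0.0, 'finger_gap': 0.999}
top {'fx': 396.236, 'fy': 396.236, 'cx': 249.784, 'cy': 188.255, 'R': [[0.017, -1.0, 0.013], [-0.991, -0.018, -0.136], [0.136, -0.011, -0.991]], 't': [0.036, 0.61, 0.921]}
scene {'fx': 422.986, 'fy': 422.986, 'cx': 251.749, 'cy': 193.072, 'R': [[0.48, -0.877, 0.006], [-0.571, -0.317, -0.757], [0.666, 0.36, -0.653]], 't': [-0.226, 0.41, 0.565]}
```

View pics/top0.png

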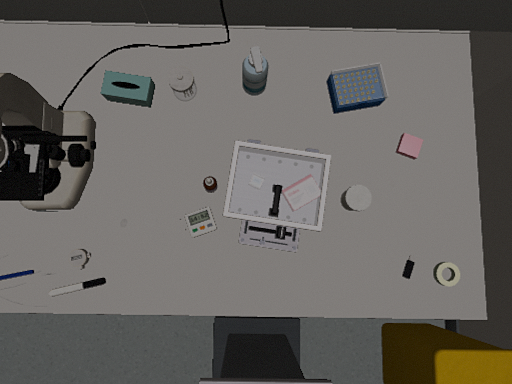

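View pics/scene0.png

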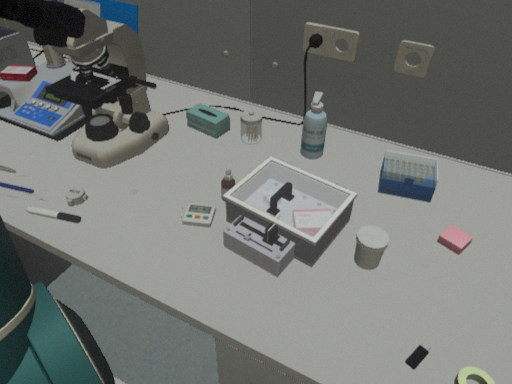

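The desiccator is centred near (275,190) in the top view, with the grip near (281,232). I'll enlarge that area next.

Run:
```python
import cv2
im=cv2.imread("pics/top0.png")
a=cv2.resize(im[135:255,220:340],None,fx=5,fy=5,interpolation=cv2.INTER_CUBIC);cv2.imwrite("pics/c1.png",cv2.convertScaleAbs(a,alpha=1.3))
im=cv2.imread("pics/scene0.png")
a=cv2.resize(im[160:275,215:365],None,fx=5.2,fy=5.2,interpolation=cv2.INTER_CUBIC);cv2.imwrite("pics/c2.png",cv2.convertScaleAbs(a,alpha=1.3))
```

```text
(no output)
```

View pics/c1.png

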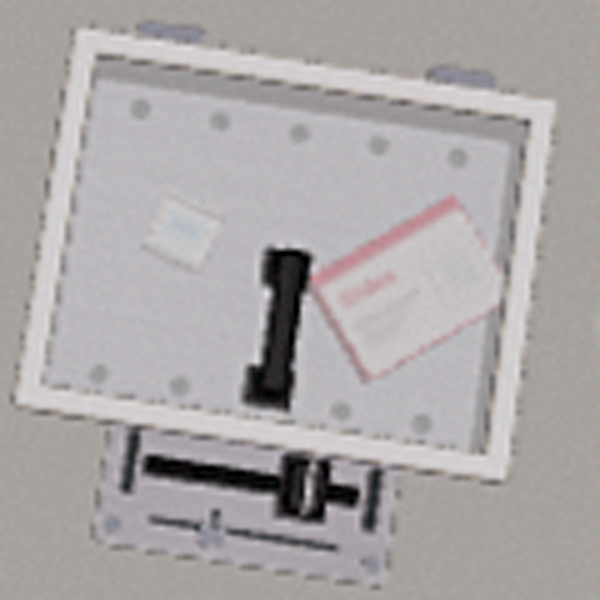

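View pics/c2.png

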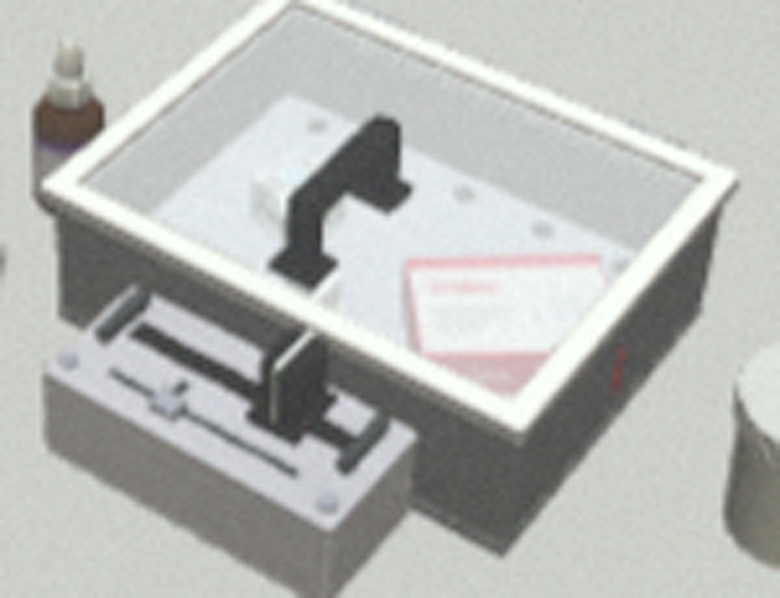

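The crops show the lid's four corners clearly. In the top crop the grip's white line is at about (308,487) and the pointer at (214,522), so the grip has to move towards +y. I'll fit the desiccator's pose to these pixels.

```bash
cat > h.py <<'E'
from cell import monitor, optics, manip
import numpy as np
from scipy.optimize import least_squares
def proj(c,X):
    p=np.asarray(X)@np.array(c["R"]).T+c["t"]; return np.c_[c["fx"]*p[:,0]/p[:,2]+c["cx"],c["fy"]*p[:,1]/p[:,2]+c["cy"]]
def onplane(c,uv,z):
    R=np.array(c["R"]);o=-R.T@c["t"];d=R.T@[(uv[0]-c["cx"])/c["fx"],(uv[1]-c["cy"])/c["fy"],1];return o+d*(z-o[2])/d[2]
def W(p,L):
    L=np.atleast_2d(L);c,s=np.cos(p[2]),np.sin(p[2]);return np.c_[p[0]+c*L[:,0]-s*L[:,1],p[1]+s*L[:,0]+c*L[:,1],L[:,2]]
def loc(p,X):
    c,s=np.cos(p[2]),np.sin(p[2]);d=X[:2]-p[:2];return np.array([c*d[0]+s*d[1],-s*d[0]+c*d[1],X[2]])
E
python3 - <<'E'
from h import *
T=optics.get_calibration("top");S=optics.get_calibration("scene")
t=lambda u:np.array(u)/5+[220,135]-0.4
s=lambda u:np.array(u)/5.2+[215,160]-0.4
L=np.array([[90,114,81],[90,-114,81],[-90,-114,81],[-90,114,81],[-71,0,121],[-5,0,121]])/1e3
ut=t([[78,28],[555,100],[503,478],[15,403],[268,404],[288,250]])
us=s([[737,178],[517,428],[45,188]]);Ls=L[[1,2,3]]
f=lambda p:np.r_[(proj(T,W(p,L))-ut).ravel(),(proj(S,W(p,Ls))-us).ravel()]
r=least_squares(f,[.6,-.06,-.15],loss="soft_l1");p=r.x
print(np.round(p,4));print(np.round(f(p).reshape(-1,2),1).tolist())
print("grip",loc(p,onplane(T,t([308,485]),.085)),loc(p,onplane(S,s([322,330])if 0 else s([303,338]),.085)))
print("tip",loc(p,onplane(T,t([216,516]),.056)),loc(p,onplane(S,s([178,387]),.056)))
print("bar",W(p,[-.038,0,.115]),"grip0",W(p,[-.108,-.02,.085]))
E
```

```text
[ 0.6131 -0.0156 -0.139 ]
[[-0.5, -0.2], [-0.6, 0.3], [-0.2, 0.4], [-0.4, -0.1], [0.4, -2.0], [0.7, -0.4], [0.1, 0.1], [0.4, 1.3], [-0.7, 0.1]]
grip [-0.10639988 -0.0255958   0.085     ] [-0.10000545 -0.02418986  0.085     ]
tip [-0.12628919  0.01261047  0.056     ] [-0.12718166  0.015103    0.056     ]
bar [[ 0.57551555 -0.01033455  0.115     ]] grip0 [[ 0.50342002 -0.02044568  0.085     ]]
```

{"op": "step_arm", "data": {"steps": [[0.65,-1,0,0,0,0.164,0.45],[0.65,-1,0,0,0,0.164,0.45],[0.65,-1,0,0,0,0.164,0.45],[0.65,-1,0,0,0,0.164,0.45],[0.65,-1,0,0,0,0.164,0.45],[0.65,-1,0,0,0,0.164,0.45],[0.65,-1,0,0,0,0.164,0.45],[0.65,-1,0,0,0,0.164,0.45],[0.65,-1,0,0,0,0.164,0.45],[0.65,-1,0,0,0,0.164,0.45],[0.65,-1,0,0,0,0.164,0.45],[0.65,-1,0,0,0,0.164,0.45]]}}

```text
t: 1.3
eef_pos: [0.5013, 0.1764, 0.2301]
ee_rot: [-3.141, -0.001, 3.002]
contact_force: [0.5, 0.1, 0.5]
finger_gap: 0.549
gripper_force: 0.0
```

{"op": "step_arm", "data": {"steps": [[0,-0.5,0,0,0,0,0.45],[0,-0.5,0,0,0,0,0.45],[0,-0.5,0,0,0,0,0.45],[0,-0.5,0,0,0,0,0.45],[0,-0.5,0,0,0,0,0.45],[0,-0.5,0,0,0,0,0.45],[0,-0.5,0,0,0,0,0.45]]}}

```text
t: 2.0
eef_pos: [0.5015, -0.0216, 0.2303]
ee_rot: [3.141, -0.0, 3.005]
contact_force: [0.5, -0.4, -1.0]
finger_gap: 0.552
gripper_force: 0.0
```

Run:
```python
from h import *
import cv2,json
s=monitor.sense();print(s["t"],np.round(s["eef_pos"],4),np.round(s["ee_rot"],3),s["finger_gap"],np.round(s["qpos"],2))
c=optics.get_calibration("wrist");im=optics.read_camera("wrist")
json.dump({k:np.array(v).tolist() for k,v in c.items()},open("w1.json","w"))
cv2.imwrite("pics/w1.png",im[:,:,::-1])
p=[.6131,-.0156,-.139]
print(np.round(proj(c,W(p,[[-.108,-.025,.085],[-.1235,.0135,.056],[-.09,0,.0815],[-.038,0,.121]])),0))
```

```text
2.0 [ 0.5015 -0.0216  0.2303] [ 3.141 -0.     3.005] 0.5517950789603501 [-0.29  0.2   0.3   1.92 -0.07  1.03  1.48]
[[250. 186.]
 [283. 167.]
 [272. 201.]
 [274. 259.]]
```

View pics/w1.png

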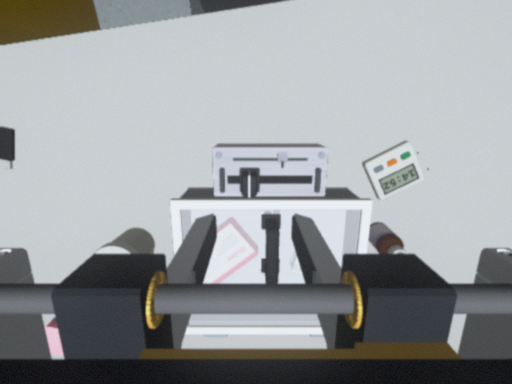

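The wrist view matches the predictions: grip white line near (249,180), pointer near (283,160), handle near (271,240). I'll enlarge it to fix the grip and pointer offset.

Run:
```python
import cv2
im=cv2.imread("pics/w1.png")
cv2.imwrite("pics/w1c.png",cv2.resize(im[135:215,205:335],None,fx=6,fy=6,interpolation=cv2.INTER_CUBIC))
```

```text
(no output)
```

View pics/w1c.png

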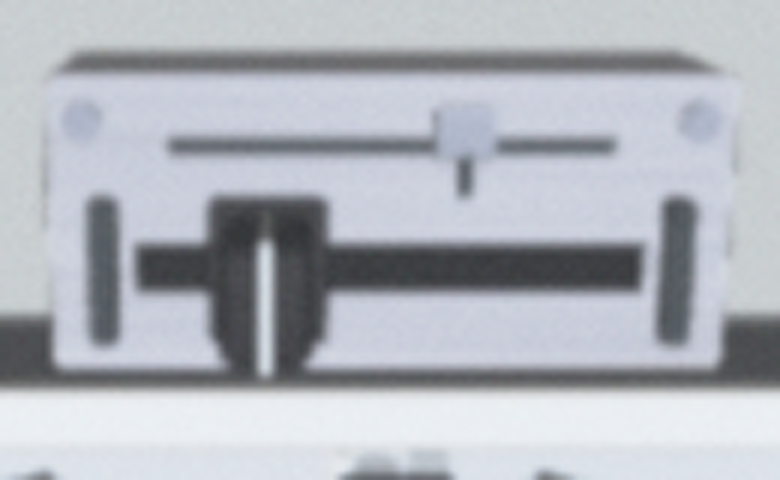

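{"op": "step_arm", "data": {"steps": [[0,-0.005,-0.12,0,0,0,0.45],[0,-0.005,-0.24,0,0,0,0.45],[0,-0.005,-0.345,0,0,0,0.45],[0,-0.005,-0.345,0,0,0,0.45],[0,-0.005,-0.345,0,0,0,0.45],[0,-0.005,-0.345,0,0,0,0.6],[0,-0.005,-0.345,0,0,0,0.75],[0,-0.005,-0.345,0,0,0,0.85],[0,-0.005,-0.345,0,0,0,0.9],[0,-0.005,-0.345,0,0,0,0.9],[0,-0.005,-0.345,0,0,0,0.9]]}}

```text
t: 3.15
eef_pos: [0.5018, -0.0256, 0.0929]
ee_rot: [3.141, 0.001, 3.002]
contact_force: [-2.1, 0.5, 8.2]
finger_gap: 0.187
gripper_force: 30.0
```

{"op": "step_arm", "data": {"steps": [[0.003,0.02,0,0,0,0,0.9],[0.006,0.04,0,0,0,0,0.9],[0.008,0.06,0,0,0,0,0.9],[0.011,0.08,0,0,0,0,0.9],[0.0137,0.098,0,0,0,0,0.9],[0.0137,0.098,0,0,0,0,0.9],[0.0137,0.098,0,0,0,0,0.9],[0.0137,0.098,0,0,0,0,0.9]]}}

```text
t: 3.95
eef_pos: [0.5073, 0.014, 0.0929]
ee_rot: [3.141, 0.001, 3.003]
contact_force: [-1.9, 1.8, 9.1]
finger_gap: 0.187
gripper_force: 30.0
```

{"op": "step_arm", "data": {"steps": [[0,0,0,0,0,0,0.7],[0,0,0,0,0,0,0.5],[0,0,0,0,0,0,0.45],[0,0,0,0,0,0,0.45],[0,0,0.1,0,0,0,0.45],[0,0,0.2,0,0,0,0.45],[0,0,0.34,0,0,0,0.45],[0,0,0.34,0,0,0,0.45],[0,0,0.34,0,0,0,0.45]]}}

```text
t: 4.85
eef_pos: [0.5076, 0.0138, 0.2297]
ee_rot: [3.141, 0.003, 3.003]
contact_force: [0.1, -0.3, -1.1]
finger_gap: 0.55
gripper_force: 0.0
```

Run:
```python
from h import *
import cv2
s=monitor.sense();print(s["t"],np.round(s["eef_pos"],4),np.round(s["ee_rot"],3),s["finger_gap"])
im=optics.read_camera("wrist")[:,:,::-1]
cv2.imwrite("pics/w2c.png",cv2.resize(im[125:275,190:320],None,fx=4,fy=4,interpolation=cv2.INTER_CUBIC))
```

```text
4.85 [0.5076 0.0138 0.2297] [3.141e+00 3.000e-03 3.003e+00] 0.5499133123650759
```

View pics/w2c.png

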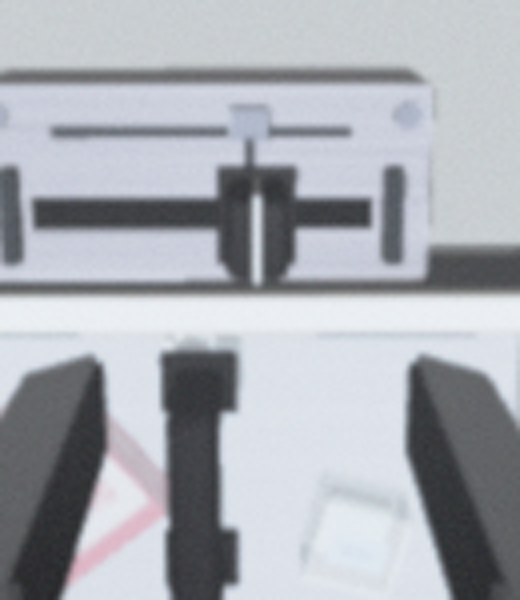

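The grip's flange is centred at about column 257 and the pointer at 250, roughly 2 mm apart, so they line up within tolerance. Next is the handle.

{"op": "step_arm", "data": {"steps": [[0.1,-0.03,0,0,0,0,0.45],[0.17,-0.06,0,0,0,0,0.45],[0.17,-0.06,-0.1,0,0,0,0.45],[0.17,-0.06,-0.2,0,0,0,0.45],[0.17,-0.06,-0.272,0,0,0,0.45],[0.17,-0.06,-0.272,0,0,0,0.45],[0.17,-0.06,-0.272,0,0,0,0.6],[0.17,-0.06,-0.272,0,0,0,0.75],[0.17,-0.06,-0.272,0,0,0,0.85],[0.17,-0.06,-0.272,0,0,0,0.95],[0.17,-0.06,-0.272,0,0,0,0.95],[0.17,-0.06,-0.272,0,0,0,0.95]]}}

```text
t: 6.1
eef_pos: [0.5751, -0.012, 0.1203]
ee_rot: [-3.14, 0.001, 3.001]
contact_force: [-2.5, -8.1, 6.1]
finger_gap: 0.145
gripper_force: 30.0
```

{"op": "step_arm", "data": {"steps": [[0,-0.004,0.0025,0,0,0,0.95],[0,-0.004,0.005,0,0,0,0.95],[0,-0.004,0.0075,0,0,0,0.95],[0,-0.004,0.0075,0,0,0,0.95]]}}

```text
t: 6.5
eef_pos: [0.5755, -0.0122, 0.122]
ee_rot: [-3.141, 0.001, 3.003]
contact_force: [11.8, -3.1, -20.5]
finger_gap: 0.147
gripper_force: 30.0
```

{"op": "step_arm", "data": {"steps": [[0.0015,0,0.002,0,0.003,0,0.95],[0.003,0,0.004,0.001,0.007,0,0.95],[0.004,0,0.006,0.001,0.01,0,0.95],[0.005,0,0.008,0.002,0.014,0,0.95],[0.005,0,0.008,0.002,0.014,0,0.95]]}}

```text
t: 7.0
eef_pos: [0.5768, -0.0123, 0.1254]
ee_rot: [-3.141, -0.023, 3.002]
contact_force: [2.6, -4.0, -9.3]
finger_gap: 0.149
gripper_force: 30.0
```

{"op": "step_arm", "data": {"steps": [[0.0015,0,0.004,0.0012,0.009,0,0.95],[0.003,0,0.008,0.0025,0.018,0,0.95],[0.0045,0,0.011,0.0037,0.027,0,0.95],[0.006,-0.001,0.015,0.005,0.036,0,0.95],[0.0075,-0.001,0.019,0.006,0.045,0,0.95],[0.009,-0.002,0.022,0.0075,0.053,0,0.95],[0.009,-0.002,0.022,0.0075,0.053,0,0.95],[0.009,-0.002,0.022,0.0075,0.053,0,0.95],[0.009,-0.002,0.022,0.0075,0.053,0,0.95]]}}

```text
t: 7.9
eef_pos: [0.5808, -0.0129, 0.1348]
ee_rot: [-3.142, -0.105, 3.002]
contact_force: [3.5, -4.5, -5.0]
finger_gap: 0.146
gripper_force: 30.0
```

Run:
```python
from h import *
import cv2
im=optics.read_camera("scene")[:,:,::-1]
cv2.imwrite("pics/s2.png",cv2.resize(im[140:280,205:375],None,fx=4,fy=4,interpolation=cv2.INTER_CUBIC))
s=monitor.sense();print(s["t"],np.round(s["eef_pos"],4),np.round(s["ee_rot"],3),s["finger_gap"],np.round(s["contact_force"],1))
c=optics.get_calibration("scene")
for a in (0,.065,.109,.163):
    L=np.array([[.094-.184*np.cos(a),y,.0745+.184*np.sin(a)] for y in(-.114,.114)])
    print(a,np.round((proj(c,W([.6131,-.0156,-.139],L))-[205,140])*4,0).tolist())
```

```text
7.95 [ 0.5808 -0.0129  0.1348] [ 3.142 -0.105  3.002] 0.14398105737956365 [ 4.7 -3.5 -5.2]
0 [[436.0, 422.0], [71.0, 233.0]]
0.065 [[439.0, 404.0], [70.0, 216.0]]
0.109 [[442.0, 392.0], [70.0, 204.0]]
0.163 [[446.0, 376.0], [71.0, 188.0]]
```

View pics/s2.png

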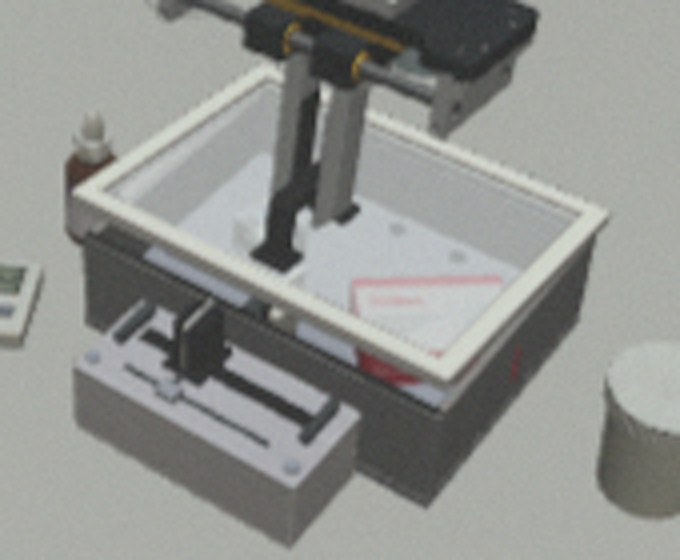

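The lid's front lower corner is at about (443,390), against a predicted (442,392) for 0.109 rad. The handle is held steadily and the vent grip still sits at the pointer, so I'm handing in.

```bash
python3 -c "
from cell import manip
print(manip.sign_off())"
```

```text
the job is handed in; nothing more can be done
None
```

I handed the job in at about 8 s with the vent grip about 2 mm from the index pointer, the handle still gripped and the lid ajar at about 0.11 rad (front edge about 20 mm up); the hand-in gave no verdict.

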